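# Clear a wood offcut from a T-slot

## Robot

A 6-joint arm with a two-finger parallel gripper is mounted at the origin on the work surface. World frame = base frame: x ahead of the robot, y to its left, z up, the work surface at z = 0. Lengths are in m, angles in rad, forces in N, time in s.
With the tool pointing down it reaches from about 0.375 to 0.9 m from the base axis. Payload 3.1 kg.
Tool frame: the origin (TCP) lies on the centre line of the jaws, within the pads' length; the fingertips stand 19 mm ahead of it and the grasp point (between the pads) is the TCP; z points along the fingers, y is the line along which they close (so a half turn about z gives the same grasp; the last joint's range is limited). The gripper opens to 85 mm and grips with 20 to 120 N. Pads are 22 mm wide; open, the fingers measure 114 mm over their backs; the gripper's body (76 mm by 85 mm) begins 54 mm behind the grasp point. The pads swing forward as they close: fully open they stand 13 mm farther back than shut.
Start: joints at [-1.353, 0.527, 1.433, -0, 1.181, -0.178], TCP at [0.241, -0.577, 0.25] pointing down, gripper open.
Joint ranges: [-3.08, 3.08], [-0.75, 2.2], [0.22, 2.44], [-1.43, 4.57], [0, 2.65], [-2.85, 2.85]. Speed limits (rad/s): [2.79, 2.79, 3.14, 3.14, 3.14, 3.14].

## Interface

Orientations are given as a unit quaternion [x, y, z, w].
In Python, from station import manip gives the robot as it stands.
- The arm moves only by the tool servo_tool, never from a script. Its argument "rows" is a list that holds one entry, the list of rows, each a list of 7 numbers: the turn, a rotation vector about the tool's x, y, z in degrees, then the shift along the tool's x, y, z in m, then the gripper command: -1 is shut, 1 is fully open, values between are in proportion. In form: [[[wx, wy, wz, tx, ty, tz, jaw], ...]]. A call has 1 to 8 rows; each row shifts and turns the commanded pose from where the row before left it, along the tool's axes as they then stand; what a row does not reach is not made up. A row lasts 1/12 s, in which the tool goes at most 41.7 mm and 7.16 degrees, less where a joint would pass 70% of its speed; a pose out of reach is approached as far as the arm can. A call is refused whole if a number of a shift passes 0.0417 or a number of a turn 7.16, either way. A call with a gripper value outside its range is refused whole. The fingers move at their own pace and stop on an object; "squeeze" is the grip in N (left out, the last holds). Time passes only in rows, so rows that do not move let the fingers close. It gives the time, the measured TCP pose, the force, the opening and the grip force at its end, in the units of the state.
- manip.sense(): the state, without advancing time (a new reading comes with each control period).
- manip.snapshot(name): name is "scene" or "top" or "wrist"; returns the picture (400x640x3 uint8, blue, green, red); there is no depth.
- manip.camera_info(name): a dict with "K" (3x3 intrinsics, pixels), "camera_from_world" (4x4, takes a point from world to camera coordinates). Camera axes: x right, y down, z forward; pixel columns grow to the right and rows downward; lengths in m; the calibration is good to about 2 mm. A picture is of the moment at which its call begins: read the wrist's pose just before it. camera_info takes no time and is no camera call; for the wrist camera it gives the pose at the moment of the call.
- manip.sign_off(): hands the job in; it is judged then, once.
The state is a dict: "t": time; "q": joint angles; "qd": joint speeds; "tau": joint torques, N m; "tcp_pos": TCP position; "tool_rot": TCP orientation; "force": force on the tool from outside, world axes, zero at the start; "ft_torque": the same for the moment, N m; "finger_gap": opening from 0.0 (shut) to 1.0 (fully open); "gripper_force": force on a finger pad.
Only numpy, scipy, OpenCV 4.12 (cv2) and the standard library are available. Lean on these libraries where they do the work, as an engineer would, in place of code of your own. Each camera call takes 0.05 s, during which the arm holds its last target. There are 200 camera calls.

## Task

A wood offcut is stuck under the lips of one of the two T-slots of the aluminium drilling plate. Take the slot scraper from the wooden rack, stand it in that slot behind the offcut (on the closed-end side) and push it along until the offcut drops out of the open end and lies flat in the chip tray. Leave the scraper standing upright, fully down in that slot; do not touch the offcut with the fingers, and leave the T-bolt in the other slot and the awl in the rack where they are.

Things in the scene. Friction and masses are not known exactly. Their poses are not given: they have to be found in the camera images.
- plate: Fixed aluminium plate. Origin on the bench under it; x along its slots to the open end (robot's left), z up. In mm: x -130 to 110, y -75 to 75, top z 36. Two T-slots along x, centred at y 30 and y -30: neck 22 wide from the top to z 28, below it a channel 36 wide with floor at z 14. Both closed at x -110, open at x 110.
- tray (a point): Centre of the inner floor of the low steel chip tray fixed to the plate's open end, 3 mm above the bench. The tray reaches from the plate's end face 110 mm outwards and across the plate's width (150 mm); rim 20 mm high on three sides, open towards the slots. Axes as the plate's.
- scrap: The stuck offcut, a flat wooden block 44 mm long (x, along the slot, x to the open end), 30 mm wide, 11 mm high, about 20 g; origin at its centre. It lies on the floor of one slot's channel, seen through the neck, too wide to lift out; it slides easily. It starts -10 to +30 mm along x from the plate's origin, in either slot.
- tbolt: Steel T-bolt, loose in the other slot: head 32 x 30 x 11 mm in the channel, upright 12 mm stud with a 22 mm nut; its top is 35 mm above the plate's top. Origin: centre of the head's underside. To be left alone.
- scraper: About 220 g, upright in a wooden rack 36 mm high. In mm: square wooden handle 26 x 26, z 26 to 116; steel shoulder 44 (x) by 36 (y), z 18 to 26; blade 24 (x) by 10 (y), z 0 to 18. Origin: blade's lower end. Same turned half round. In a slot (x along it) the shoulder rests on the plate, origin 18 above the bench; it then stands by itself. Grip at z 85, above the T-bolt.
- awl: Awl with a round pear-shaped wooden handle 38 mm thick, its top 90 mm above the origin, upright in the rack's other pocket, 90 mm from the scraper along the scraper's y. Origin 18 mm above the bench. To be left alone.
Not all that is in view belongs to the job. Leave any black look-alike of the scraper alone.

How it is judged:
On the way:
1. the scraper stands fully down in the offcut's slot, behind the offcut on the closed-end side (z of scraper in the frame of plate below 0.024 m and y of scraper in the frame of scrap between -0.025 and 0.025 m and x of scraper in the frame of scrap between -0.15 and -0.025 m and x of scrap in the frame of plate below 0.09 m), for 0.2 s.
At the end, for the whole second after the job is handed in: The offcut lies flat in the chip tray, wholly out of the slot (centre at least 18 mm beyond the open end and less than 12.5 mm above the bench), at rest; the scraper stands upright within 10 degrees, released, in the slot that held the offcut, its blade's lower end 12 to 24 mm above the bench (x of scrap in the frame of plate between 0.128 and 0.215 m and y of scrap in the frame of plate between -0.075 and 0.075 m and z of scrap in the frame of plate below 0.0125 m and z of scraper in the frame of plate between 0.012 and 0.024 m and x of scraper in the frame of plate between -0.11 and 0.115 m and (y of scraper in the frame of tbolt above 0.04 m or y of scraper in the frame of tbolt below -0.04 m) and y of scraper in the frame of plate between -0.042 and 0.042 m and angle between scraper's own z axis and vertical below 0.17 rad and linear speed of each of scraper, scrap below 0.02 m/s); the robot touches nothing.
It fails at once if the fingers push the offcut (contact force between the fingers and scrap above 0.5 N).
It fails at once if the T-bolt is moved more than 20 mm (distance of tbolt from where it was at the start of the episode above 0.02 m).
It fails at once if the awl is moved more than 40 mm (distance of awl from where it was at the start of the episode above 0.04 m).
It also fails if it takes over 46 s, if anything falls off the work surface, if the arm or the gripper's body presses on something with over 40 N, if the wrist force passes 120 N, or if a joint passes its speed limit or range.

## Working session

There is one attempt and no reset: what is moved stays moved. The work goes in short steps, Python scripts to look and compute and a tool call to move; the robot and the scene stay as the last step left them, time stands still between calls to the robot, and variables do not carry over. Pictures are saved under pics/ and viewed, at most 10 in all, crops included, and the job is handed in when it is done.

Besides the shell and the picture viewer there is one more tool, called by a JSON object that holds its "method" and its "body". servo_tool: Moves the arm, as the interface text tells. Its arguments: {"type":"object","properties":{"rows":{"type":"array","items":{"type":"array","items":{"type":"array","items":{"type":"number"}}}},"squeeze":{"type":"number"}},"required":["rows"]}

```bash
mkdir -p pics
python3 - <<'E'
from station import manip
import cv2,numpy as np
for n in("scene","top"):
    cv2.imwrite(f"pics/{n}0.png",manip.snapshot(n))
    c=manip.camera_info(n);print(n,np.round(c["K"],1).tolist(),np.round(c["camera_from_world"],3).tolist())
s=manip.sense();print(s)
E
```

```text
scene [[411.0, 0.0, 313.4], [0.0, 411.0, 193.3], [0.0, 0.0, 1.0]] [[0.725, 0.689, 0.002, -0.348], [0.537, -0.564, -0.627, -0.292], [-0.431, 0.455, -0.779, 1.144], [0.0, 0.0, 0.0, 1.0]]
top [[474.2, 0.0, 317.6], [0.0, 474.2, 199.7], [0.0, 0.0, 1.0]] [[-0.002, -1.0, -0.025, -0.056], [-0.999, 0.003, -0.045, 0.553], [0.045, 0.025, -0.999, 0.959], [0.0, 0.0, 0.0, 1.0]]
{'t': 0.1, 'q': array([-1.35347451e+00,  5.28369570e-01,  1.43376505e+00,  1.14927711e-06,
        1.18138294e+00, -1.78549847e-01]), 'qd': array([-0.00019287, -0.00231662, -0.00250613, -0.00175343, -0.00147603,
        0.0012    ]), 'tau': array([ 1.66918194e-04, -4.43303955e+01, -1.78586894e+01, -3.11679951e-04,
        3.83563922e-03,  1.90623120e-05]), 'tcp_pos': array([ 0.24087589, -0.57607167,  0.24943656]), 'tool_rot': array([ 9.80474166e-01,  1.96645580e-01, -1.81256849e-05, -9.62285636e-04]), 'force': array([ 0.15941568,  0.4012751 , -0.79589288]), 'ft_torque': array([ 0.00337581,  0.00742647, -0.0590117 ]), 'gripper_force': 0.0, 'finger_gap': 1.0001438386600832}
```

View pics/top0.png

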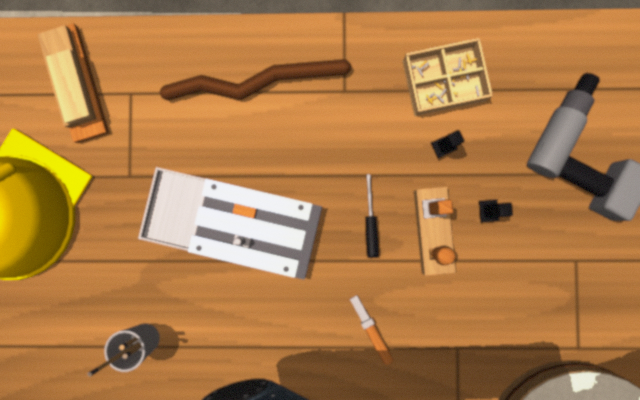

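View pics/scene0.png

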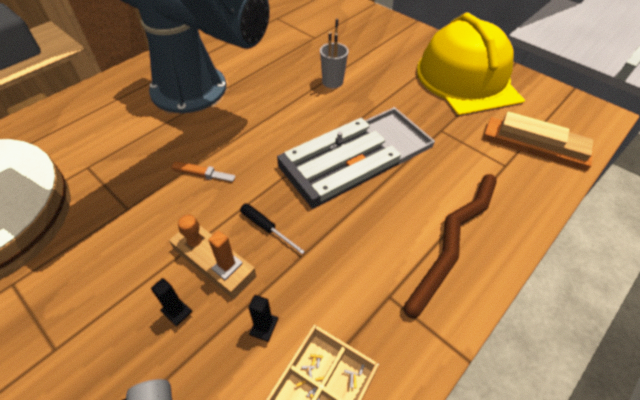

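The two views show these candidates:
- **Scraper:** the orange square handle with a steel shoulder, in the wooden rack at top (437,208) / scene (222,250). It fits the description.
- **Awl:** the round handle in the same rack at top (444,256).
- **Look-alikes to leave alone:** two black ones at top (448,145) and (495,210), and a loose orange knife at (370,330).

The offcut is orange at top (244,211), in the far slot. The T-bolt is at (241,240), in the near slot. The tray is on the left, towards +y.

Next I'll enlarge both areas to confirm this and measure.

```bash
cat > h.py <<'E'
from station import manip
import cv2,numpy as np
def ray(c,uv,z):
    "world point where the pixel's ray meets height z"
    T=c["camera_from_world"];T=np.asarray(T);R,t=T[:3,:3],T[:3,3]
    o=-R.T@t; d=R.T@np.linalg.solve(np.asarray(c["K"]),[uv[0],uv[1],1.])
    return (o+d*(z-o[2])/d[2])
def blobs(img,lo,hi,amin=20):
    m=cv2.inRange(cv2.cvtColor(img,cv2.COLOR_BGR2HSV),lo,hi)
    cs,_=cv2.findContours(m,cv2.RETR_EXTERNAL,cv2.CHAIN_APPROX_NONE)
    return m,[c for c in cs if cv2.contourArea(c)>amin]
E
python3 - <<'E'
from h import *
a=cv2.imread("pics/top0.png");b=cv2.imread("pics/scene0.png")
A=cv2.resize(a[175:285,400:530],(520,440),interpolation=3)[:,:400]
B=cv2.resize(b[200:300,160:260],(400,440),interpolation=3)
cv2.imwrite("pics/crop.png",np.hstack([A,B]))
c=manip.camera_info("top")
m,bs=blobs(a,(3,170,120),(14,255,255),30)
for k in bs:
    print("orange",cv2.minAreaRect(k))
m,bs=blobs(a,(0,0,190),(180,40,255),300)
for k in bs:
    print("white",cv2.minAreaRect(k),cv2.contourArea(k))
E
```

```text
orange ((379.51470947265625, 345.1911926269531), (40.30216979980469, 14.062882423400879), 59.036251068115234)
orange ((446.0, 255.5), (17.0, 18.0), 90.0)
orange ((244.29412841796875, 210.82354736328125), (20.858062744140625, 7.276068687438965), 14.03624439239502)
orange ((445.0, 206.0), (14.0, 16.0), 90.0)
orange ((213.04098510742188, 85.68824005126953), (12.268570899963379, 96.39099884033203), 88.02507019042969)
orange ((284.173095703125, 70.36538696289062), (5.099019527435303, 44.12613296508789), 78.69007110595703)
orange ((73.04403686523438, 83.3526840209961), (117.92262268066406, 36.104793548583984), 73.90918731689453)
white ((584.0, 382.0), (18.0, 28.0), 90.0) 379.5
white ((227.95083618164062, 222.45901489257812), (154.37249755859375, 75.69749450683594), 13.240518569946289) 9139.0
```

View pics/crop.png

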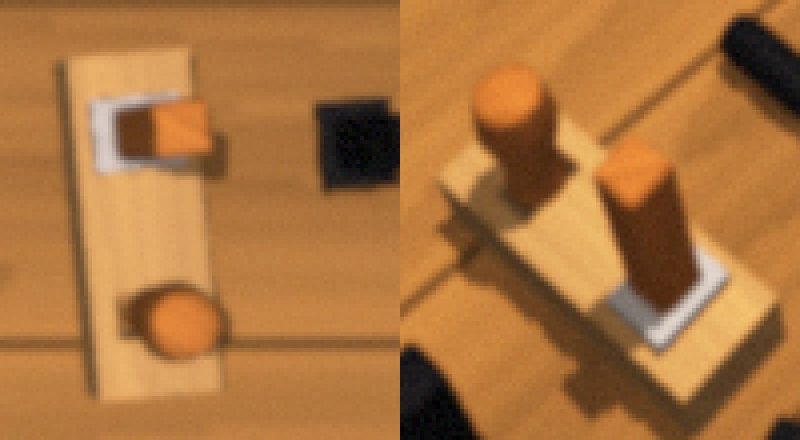

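The crop confirms it. The square orange handle on a steel shoulder (top view, handle top at about (445,207)) is the scraper. The round one (446,255) is the awl, and the black one beside it is left alone.

Run:
```python
from h import *
a=cv2.imread("pics/top0.png");b=cv2.imread("pics/scene0.png")
c=manip.camera_info("top")
print("handle top",ray(c,(445.3,206.5),.134).round(4),"shoulder c",ray(c,(400+145/4,175+137/4),.044).round(4))
e1=ray(c,(400+67/4,175+58/4),.036);e2=ray(c,(400+97/4,175+400/4),.036);d=e1-e2;print("rack dir deg",np.degrees(np.arctan2(d[1],d[0])))
roi=np.zeros_like(a);roi[165:285,195:330]=a[165:285,195:330]
for lo in (225,235):
  m,bs=blobs(roi,(0,0,lo),(180,40,255),200)
  for k in bs:
    p=cv2.boxPoints(cv2.minAreaRect(k)); w=np.array([ray(c,x,.036) for x in p]); ctr=w.mean(0)
    s=[w[1]-w[0],w[2]-w[1]];L=max(s,key=np.linalg.norm);L=L*np.sign(L[1])
    print(lo,"strip",p.mean(0),ctr.round(4),np.linalg.norm(s,axis=1).round(3),"dir",np.degrees(np.arctan2(L[1],L[0])).round(1))
print("scrap",ray(c,(244.3,210.8),.025).round(4),"bolt",ray(c,(237,239),.07).round(4))
ci=manip.camera_info("scene")
B=b[200:300,160:260]
m,bs=blobs(B,(3,170,180),(14,255,255),20)
for k in bs: r=cv2.minAreaRect(k);print(r,ray(ci,np.array(r[0])+[160,200],.134).round(4))
```

```text
handle top [ 0.5348 -0.2875  0.134 ] shoulder c [ 0.5321 -0.2916  0.044 ]
rack dir deg 4.337439595118168
225 strip [244.29959 256.32297] [0.4396 0.0886 0.036 ] [0.033 0.211] dir 76.4
225 strip [248.77591 212.99255] [0.526  0.0801 0.036 ] [0.103 0.238] dir 79.3
235 strip [244.09653 256.2218 ] [0.4398 0.089  0.036 ] [0.03 0.21] dir 76.3
235 strip [249.8848  213.16573] [0.5256 0.0779 0.036 ] [0.092 0.228] dir 76.8
scrap [0.5304 0.0907 0.025 ] bolt [0.4752 0.0964 0.07  ]
((59.1400032043457, 37.480003356933594), (16.399999618530273, 16.200000762939453), 36.869895935058594) [ 0.5362 -0.2851  0.134 ]
((26.099998474121094, 20.19999885559082), (18.65743637084961, 14.862703323364258), 18.43494987487793) [ 0.4678 -0.3022  0.134 ]
```

{"method": "servo_tool", "body": {"rows": [[[0,0,0,0.036,-0.0145,0,1],[0,0,0,0.036,-0.0145,0,1],[0,0,0,0.036,-0.0145,0,1],[0,0,0,0.036,-0.0145,0,1],[0,0,0,0.036,-0.0145,0,1],[0,0,0,0.036,-0.0145,0,1],[0,0,0,0.036,-0.0145,0,1],[0,0,0,0.036,-0.0145,0,1]]], "squeeze": 60}}

```text
t: 0.77
tcp_pos: [0.4629, -0.3568, 0.2499]
tool_rot: [0.98, 0.197, -0.0, -0.0]
force: [1.2, -0.5, 0.0]
finger_gap: 0.998
gripper_force: 0.0
```

{"method": "servo_tool", "body": {"rows": [[[0,0,0,0.036,-0.0145,0,1],[0,0,0,0.036,-0.0145,0,1],[0,0,6,0,0,0,1],[0,0,6,0,0,0,1],[0,0,6,0,0,0,1],[0,0,0,0,0,0,1]]]}}

```text
t: 1.27
tcp_pos: [0.5173, -0.3033, 0.2498]
tool_rot: [0.999, 0.04, -0.0, -0.0]
force: [0.9, -0.2, -0.2]
finger_gap: 0.999
gripper_force: 0.0
```

```bash
cat >> h.py <<'E'
from scipy.spatial.transform import Rotation as Ro
def go(target,yaw):
    "print the shift in tool axes and the tool-z turn to bring tool y to world angle yaw (deg)"
    s=manip.sense();R=Ro.from_quat(s["tool_rot"]);M=R.as_matrix()
    a=np.degrees(np.arctan2(M[1,1],M[0,1])); dt=-((yaw-a+90)%180-90)
    print("t",round(s["t"],2),"tcp",s["tcp_pos"].round(4),"tooly",a.round(1),"tilt",np.round(M[:,2],3),"force",s["force"].round(1),"gap",round(s["finger_gap"],3),"gf",s["gripper_force"])
    print("shift tool axes",(M.T@(np.array(target)-s["tcp_pos"])).round(4),"turn z",round(dt,1))
E
python3 - <<'E'
from h import *
go((.535,-.287,.103),94.3)
cv2.imwrite("pics/wrist1.png",manip.snapshot("wrist"));c=manip.camera_info("wrist");a=cv2.imread("pics/wrist1.png")
m,bs=blobs(a,(3,170,120),(14,255,255),150)
for k in bs:
    r=cv2.minAreaRect(k);print(r,ray(c,r[0],.134).round(4))
E
```

```text
t 1.27 tcp [ 0.5173 -0.3033  0.2498] tooly -85.4 tilt [-0.001  0.001 -1.   ] force [ 0.9 -0.2 -0.2] gap 0.999 gf 0.0
shift tool axes [ 0.0191 -0.0147  0.1468] turn z 0.3
((299.0, 256.5), (34.435447692871094, 30.410520553588867), 26.56505012512207) [ 0.4641 -0.2962  0.134 ]
((296.0, 170.5), (31.0, 32.0), 90.0) [ 0.5366 -0.2887  0.134 ]
```

View pics/wrist1.png

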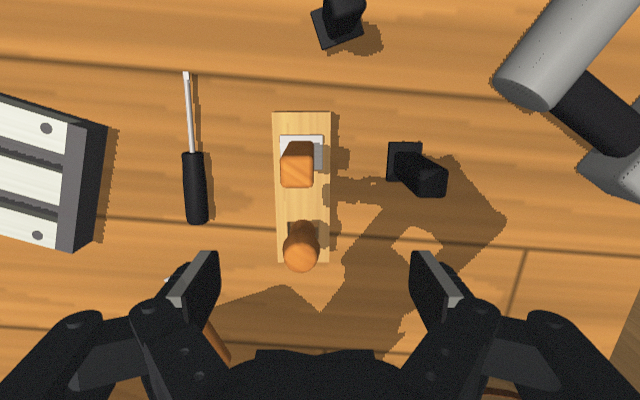

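The wrist view shows the scraper at (297,170), the awl at (301,250), and the black look-alike at (430,175), well clear of the jaws.

{"method": "servo_tool", "body": {"rows": [[[0,0,0,0.0205,-0.013,0,1],[0,0,0,0,0,0.03,1],[0,0,0,0,0,0.03,1],[0,0,0,0,0,0.03,1],[0,0,0,0,0,0.03,1],[0,0,0,0,0,0.027,1],[0,0,0,0,0,0,1]]]}}

```text
t: 1.9
tcp_pos: [0.5331, -0.2872, 0.0978]
tool_rot: [0.999, 0.042, -0.004, -0.004]
force: [-0.4, 0.7, -0.7]
finger_gap: 0.998
gripper_force: 0.0
```

{"method": "servo_tool", "body": {"rows": [[[0,0,0,0,0,0,-1],[0,0,0,0,0,0,-1],[0,0,0,0,0,0,-1],[0,0,0,0,0,0,-1],[0,0,0,0,0,0,-1],[0,0,0,0,0,0,-1],[0,0,0,0,0,0,-1],[0,0,0,0,0,0,-1]]]}}

```text
t: 2.57
tcp_pos: [0.5373, -0.2898, 0.1049]
tool_rot: [0.999, 0.041, 0.001, 0.001]
force: [-1.3, 1.2, 5.7]
finger_gap: 0.297
gripper_force: 64.4
```

{"method": "servo_tool", "body": {"rows": [[[0,0,0,0,0,-0.015,-1],[0,0,0,0,0,-0.025,-1],[0,0,0,0,0,-0.03,-1],[0,0,0,0,0,-0.01,-1],[0,0,0,0,-0.02,0,-1],[0,0,0,0.001,-0.03,0,-1],[0,0,0,0.001,-0.035,0,-1],[0,0,0,0.001,-0.035,0,-1]]]}}

```text
t: 3.23
tcp_pos: [0.5292, -0.1687, 0.1827]
tool_rot: [0.999, 0.04, -0.0, -0.0]
force: [1.1, 0.8, -1.1]
finger_gap: 0.3
gripper_force: 63.6
```

{"method": "servo_tool", "body": {"rows": [[[0,0,0,0.001,-0.035,0,-1],[0,0,0,0.001,-0.035,0,-1],[0,0,0,0.001,-0.035,0,-1],[0,0,0,0.001,-0.035,0,-1],[0,0,6,0,-0.035,0,-1],[0,0,6,0,-0.02,0,-1],[0,0,6,0,0,0,-1],[0,0,0,0,0,0,-1]]]}}

```text
t: 3.9
tcp_pos: [0.5193, 0.0268, 0.1828]
tool_rot: [0.993, -0.115, -0.0, 0.0]
force: [0.1, -0.2, -1.5]
finger_gap: 0.294
gripper_force: 63.5
```

Run:
```python
from h import *
go((.5175,.037,.185),76.5)
cv2.imwrite("pics/w2.png",manip.snapshot("wrist"));cv2.imwrite("pics/t2.png",manip.snapshot("top"))
cv2.imwrite("pics/s2.png",manip.snapshot("scene"))
a=cv2.imread("pics/w2.png");c=manip.camera_info("wrist")
m,bs=blobs(a,(3,170,120),(14,255,255),150)
for k in bs:
    r=cv2.minAreaRect(k);print(r,ray(c,r[0],.025).round(4))
```

```text
t 3.9 tcp [0.5193 0.0268 0.1828] tooly -103.2 tilt [-0.001  0.    -1.   ] force [ 0.1 -0.2 -1.5] gap 0.294 gf 63.47757339477539
shift tool axes [-0.0041 -0.0095 -0.0022] turn z 0.3
((307.191162109375, 337.5146789550781), (74.2588882446289, 37.386695861816406), 30.963756561279297) [0.3564 0.0701 0.025 ]
((322.10772705078125, 313.4384460449219), (28.844409942626953, 45.09712600708008), 86.8201675415039) [0.3821 0.048  0.025 ]
((242.0, 187.49998474121094), (47.99999237060547, 18.999996185302734), -0.0) [0.5304 0.0893 0.025 ]
```

View pics/w2.png

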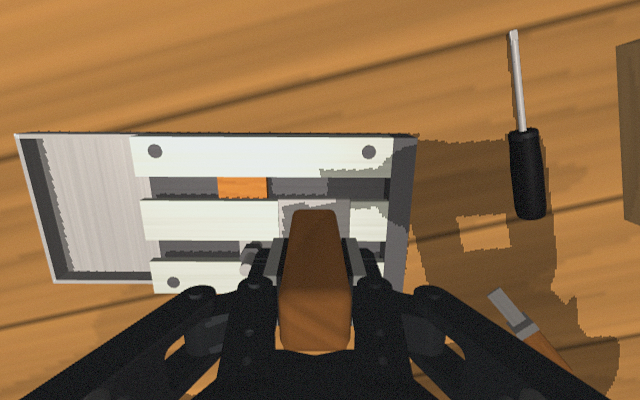

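The wrist view shows the offcut at (242,187) in the far slot and the nut at (250,260) in the near slot. The scraper is held straight and parallel to the slot. I'll measure the neck edges now.

Run:
```python
from h import *
a=cv2.imread("pics/w2.png");c=manip.camera_info("wrist");g=cv2.cvtColor(a,6).astype(int)
P=[]
for u in (170,190,205,280,290):
    col=cv2.GaussianBlur(g.astype(np.float32),(1,3),0)[165:212,u-3:u+4].mean(1);d=np.diff(col)
    lo=165+.5+d[:25].argmin();hi=165+.5+25+d[25:].argmax()
    A,B=ray(c,(u,lo),.036),ray(c,(u,hi),.036);P.append((A+B)/2);print(u,lo,hi,np.linalg.norm(A-B).round(4),P[-1].round(4))
P=np.array(P);k=np.polyfit(P[:,1],P[:,0],1);print("x at y=.037",np.polyval(k,.037),"dir",np.degrees(np.arctan2(1,k[0])))
# open-end corner of the plate
print("open end",ray(c,(136,177),.036).round(4),ray(c,(140,200),.036).round(4),"closed",ray(c,(389,178),.036).round(4))
```

```text
170 176.5 200.5 0.022 [0.5462 0.1477 0.036 ]
190 176.5 200.5 0.022 [0.5422 0.1307 0.036 ]
205 176.5 200.5 0.022 [0.5393 0.1179 0.036 ]
280 177.5 199.5 0.02 [0.5243 0.054  0.036 ]
290 177.5 198.5 0.0191 [0.5228 0.0453 0.036 ]
x at y=.037 0.5206468739418848 dir 77.01929779429719
open end [0.5628 0.1727 0.036 ] [0.5424 0.1773 0.036 ] closed [ 0.5121 -0.0406  0.036 ]
```

{"method": "servo_tool", "body": {"rows": [[[0,0,0,-0.0016,-0.01,0,-1],[0,0,0,0,0,0.02,-1],[0,0,0,0,0,0.025,-1],[0,0,0,0,0,0.015,-1],[0,0,0,0,0,0.008,-1],[0,0,0,0,0,0.005,-1],[0,0,0,0,0,0.003,-1],[0,0,0,0,0,0,-1]]]}}

```text
t: 4.72
tcp_pos: [0.521, 0.0351, 0.1072]
tool_rot: [0.993, -0.116, 0.0, -0.0]
force: [1.0, -0.5, -1.2]
finger_gap: 0.298
gripper_force: 63.6
```

Run:
```python
from h import *
go((.520,.037,.105),77)
s=manip.snapshot("scene");w=manip.snapshot("wrist")
cv2.imwrite("pics/s3.png",np.hstack([cv2.resize(s[90:240,260:440],(480,400),interpolation=3),cv2.resize(w[120:400,150:450],(320,400))[:,:320]]))
```

```text
t 4.72 tcp [0.521  0.0351 0.1072] tooly -103.3 tilt [ 0.  0. -1.] force [ 1.  -0.5 -1.2] gap 0.298 gf 63.61662268638611
shift tool axes [-0.0014 -0.0016  0.0022] turn z -0.3
```

View pics/s3.png

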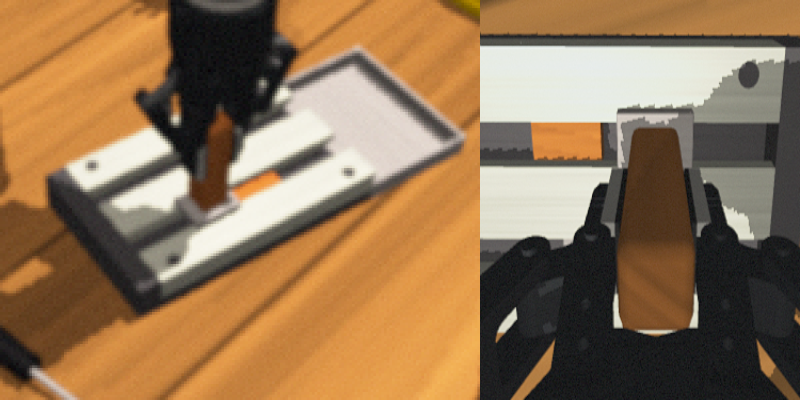

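The blade is in the neck behind the offcut. I'll lower the last 2 mm, then push.

{"method": "servo_tool", "body": {"rows": [[[0,0,0,-0.0005,0,0.001,-1],[0,0,0,0,0,0.001,-1],[0,0,0,0,0,0,-1],[0,0,0,0,0,0,-1],[0,0,0,0,0,0,-1]]]}}

```text
t: 5.23
tcp_pos: [0.5204, 0.0354, 0.1055]
tool_rot: [0.993, -0.116, 0.0, 0.0]
force: [-0.7, -0.0, -1.6]
finger_gap: 0.297
gripper_force: 63.6
```

{"method": "servo_tool", "body": {"rows": [[[0,0,0,0,-0.006,0,-1],[0,0,0,0,-0.01,0,-1],[0,0,0,0,-0.01,0,-1],[0,0,0,0,-0.01,0,-1],[0,0,0,0,-0.01,0,-1],[0,0,0,0,-0.01,0,-1],[0,0,0,0,-0.01,0,-1],[0,0,0,0,0,0,-1]]]}}

```text
t: 5.9
tcp_pos: [0.536, 0.1018, 0.1054]
tool_rot: [0.993, -0.115, 0.0, -0.0]
force: [0.3, 0.0, -1.7]
finger_gap: 0.298
gripper_force: 63.3
```

Run:
```python
from h import *
go((.5517,.170,.105),77)
a=manip.snapshot("wrist");c=manip.camera_info("wrist");cv2.imwrite("pics/w4.png",a)
m,bs=blobs(a,(3,170,180),(14,255,255),150)
for k in bs:
    r=cv2.minAreaRect(k);p=ray(c,r[0],.025);print(r,p.round(4),"plate x",.11+(p[:2]-[.5526,.175])@[.227,.974])
```

```text
t 5.9 tcp [0.536  0.1018 0.1054] tooly -103.2 tilt [ 0.001  0.001 -1.   ] force [ 0.3  0.  -1.7] gap 0.298 gf 63.34978222846985
shift tool axes [-0.0003 -0.07    0.0004] turn z -0.2
((253.0, 218.0), (24.0, 48.0), 90.0) [0.5411 0.1419 0.025 ] plate x 0.07511217971479628
```

{"method": "servo_tool", "body": {"rows": [[[0,0,0,0,-0.01,0,-1],[0,0,0,0,-0.01,0,-1],[0,0,0,0,-0.01,0,-1],[0,0,0,0,-0.01,0,-1],[0,0,0,0,-0.01,0,-1],[0,0,0,0,-0.01,0,-1],[0,0,0,0,-0.009,0,-1],[0,0,0,0,0,0,-1]]]}}

```text
t: 6.62
tcp_pos: [0.552, 0.1687, 0.1054]
tool_rot: [0.993, -0.115, 0.001, -0.0]
force: [0.3, -0.6, -1.4]
finger_gap: 0.297
gripper_force: 63.4
```

Run:
```python
from h import *
go((.5517,.170,.105),77)
a=manip.snapshot("wrist");c=manip.camera_info("wrist")
m,bs=blobs(a,(3,170,150),(14,255,255),150)
for k in bs:
    r=cv2.minAreaRect(k);p=ray(c,r[0],.014);print(r,p.round(4),"plate x",.11+(p[:2]-[.5526,.175])@[.227,.974])
s=manip.snapshot("scene");
cv2.imwrite("pics/s5.png",np.hstack([cv2.resize(s[90:240,260:440],(480,400),interpolation=3),cv2.resize(a[80:400,60:316],(320,400))]))
```

```text
t 6.62 tcp [0.552  0.1687 0.1054] tooly -103.2 tilt [ 0.001  0.001 -1.   ] force [ 0.3 -0.6 -1.4] gap 0.297 gf 63.36602568626404
shift tool axes [-0.0006 -0.0012  0.0004] turn z -0.2
((255.5, 220.0), (43.0, 12.0), 0.0) [0.5515 0.2106 0.014 ] plate x 0.14445860333227178
((262.6037902832031, 198.1132049560547), (62.028358459472656, 22.93485450744629), 2.4895529747009277) [0.5662 0.2012 0.014 ] plate x 0.1385851310527937
```

View pics/s5.png

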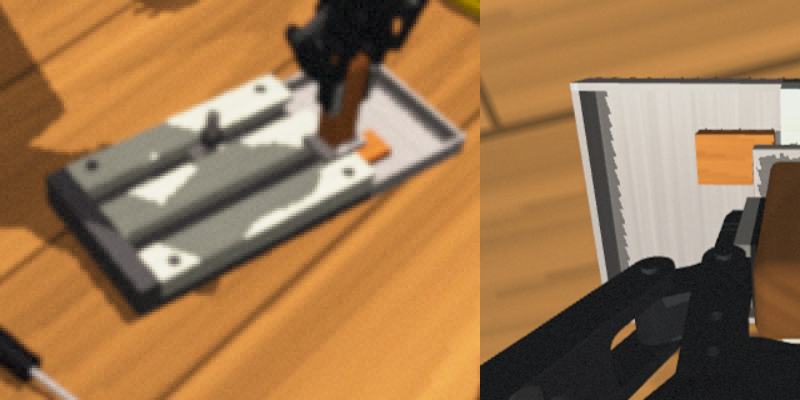

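The offcut is out of the slot and in the tray, beside the blade. I'll draw the scraper back along the slot and check whether the offcut lies flat.

{"method": "servo_tool", "body": {"rows": [[[0,0,0,0,0.008,0,-1],[0,0,0,0,0.014,0,-1],[0,0,0,0,0.014,0,-1],[0,0,0,0,0.014,0,-1],[0,0,0,0,0.01,0,-1],[0,0,0,0,0,0,-1],[0,0,0,0,0,0,-1]]]}}

```text
t: 7.3
tcp_pos: [0.5375, 0.1071, 0.1055]
tool_rot: [0.993, -0.117, 0.0, -0.0]
force: [0.4, 0.3, -1.1]
finger_gap: 0.296
gripper_force: 63.5
```

Run:
```python
from h import *
go((.539,.113,.105),77)
for n in("wrist","top","scene"):
  a=manip.snapshot(n);c=manip.camera_info(n);cv2.imwrite(f"pics/{n}6.png",a)
  m,bs=blobs(a,(3,170,150),(14,255,255),60)
  for k in bs:
    r=cv2.minAreaRect(k);P=np.array([ray(c,q,.014) for q in cv2.boxPoints(r)]);p=P.mean(0)
    L=np.linalg.norm(np.diff(P[:3],axis=0),axis=1)
    if .1<p[1]<.32 and .45<p[0]<.65: print(n,r,p.round(4),"plate x",.11+(p[:2]-[.5526,.175])@[.227,.974],"size",L.round(4))
w=cv2.imread("pics/wrist6.png");s=cv2.imread("pics/scene6.png")
cv2.imwrite("pics/s6.png",np.hstack([cv2.resize(s[90:190,340:440],(400,400),interpolation=3),cv2.resize(w[120:320,50:250],(400,400))]))
```

```text
t 7.3 tcp [0.5375 0.1071 0.1055] tooly -103.5 tilt [ 0.  0. -1.] force [ 0.4  0.3 -1.1] gap 0.296 gf 63.461265563964844
shift tool axes [ 0.     -0.0061  0.0005] turn z -0.5
wrist ((174.0, 207.5), (39.0, 66.0), 90.0) [0.56   0.2043 0.014 ] plate x 0.1401718557170222 size [0.0459 0.0294]
```

View pics/s6.png

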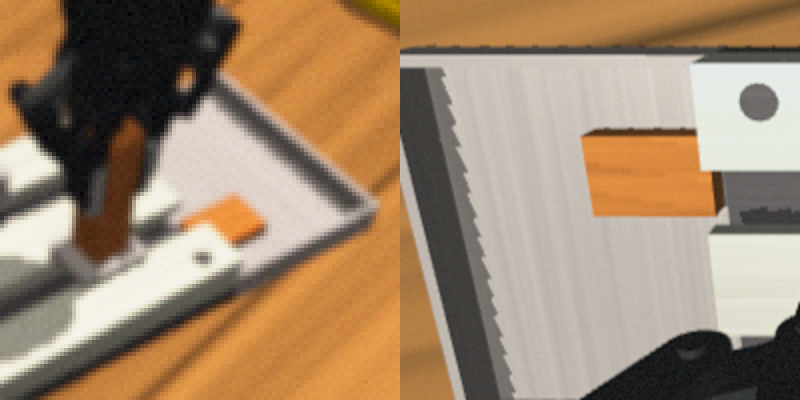

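The offcut's centre is about 140 mm along the plate, so it is wholly out. Its rear end may still lean on the slot floor's edge, and I can't tell from this view. The blade would pass over it if it is flat, so a slightly longer stroke is harmless and would knock it down if it leans.

{"method": "servo_tool", "body": {"rows": [[[0,0,0,0,-0.008,0,-1],[0,0,0,0,-0.012,0,-1],[0,0,0,0,-0.012,0,-1],[0,0,0,0,-0.012,0,-1],[0,0,0,0,-0.01,0,-1],[0,0,0,0,-0.01,0,-1],[0,0,0,0,-0.01,0,-1],[0,0,0,0,0,0,-1]]]}}

```text
t: 8.12
tcp_pos: [0.5552, 0.1827, 0.1054]
tool_rot: [0.993, -0.115, 0.001, -0.0]
force: [-0.0, -0.7, -1.3]
finger_gap: 0.301
gripper_force: 63.4
```

{"method": "servo_tool", "body": {"rows": [[[0,0,0,0,0.01,0,-1],[0,0,0,0,0.014,0,-1],[0,0,0,0,0.014,0,-1],[0,0,0,0,0.014,0,-1],[0,0,0,0,0.014,0,-1],[0,0,0,0,0.008,0,-1],[0,0,0,0,0,0,-1],[0,0,0,0,0,0,-1]]]}}

```text
t: 8.78
tcp_pos: [0.5376, 0.1073, 0.1054]
tool_rot: [0.993, -0.117, 0.0, -0.0]
force: [0.2, -0.3, -1.6]
finger_gap: 0.296
gripper_force: 63.4
```

Run:
```python
from h import *
go((.5375,.1071,.105),77)
for n in("wrist","scene"):
  a=manip.snapshot(n);c=manip.camera_info(n);cv2.imwrite(f"pics/{n}7.png",a)
  m,bs=blobs(a,(3,150,150),(16,255,255),60)
  for k in bs:
    r=cv2.minAreaRect(k);P=np.array([ray(c,q,.014) for q in cv2.boxPoints(r)]);p=P.mean(0)
    if .1<p[1]<.32 and .45<p[0]<.65: print(n,r,p.round(4),"plate x",.11+(p[:2]-[.5526,.175])@[.227,.974],np.linalg.norm(np.diff(P[:3],axis=0),axis=1).round(4))
w=cv2.imread("pics/wrist7.png");s=cv2.imread("pics/scene7.png")
cv2.imwrite("pics/s7.png",np.hstack([cv2.resize(s[90:190,340:440],(400,400),interpolation=3),cv2.resize(w[120:320,50:250],(400,400))]))
```

```text
t 8.78 tcp [0.5376 0.1073 0.1054] tooly -103.5 tilt [ 0.  0. -1.] force [ 0.2 -0.3 -1.6] gap 0.296 gf 63.424469232559204
shift tool axes [-0.0001  0.0002  0.0004] turn z -0.5
wrist ((174.0, 207.5), (39.0, 66.0), 90.0) [0.56   0.2045 0.014 ] plate x 0.14040345752147287 [0.046  0.0294]
wrist ((54.0, 282.5), (108.0, 207.0), 0.0) [0.5152 0.3195 0.014 ] plate x 0.2422256786340401 [0.1895 0.0746]
scene ((395.4000549316406, 145.8000030517578), (9.838699340820312, 16.994115829467773), 63.43495178222656) [0.5596 0.2018 0.014 ] plate x 0.1377446997518829 [0.0478 0.031 ]
```

View pics/s7.png

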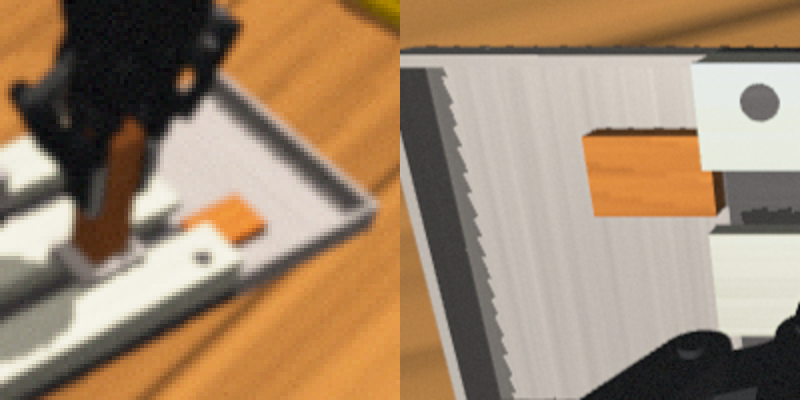

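The offcut did not move even though the blade went past its rear edge above it. Both views also agree on its position at z = 14 mm, so it lies flat. Now I'll release and lift away.

{"method": "servo_tool", "body": {"rows": [[[0,0,0,0,0,0,0],[0,0,0,0,0,0,0.5],[0,0,0,0,0,0,1],[0,0,0,0,0,0,1],[0,0,0,0,0,0,1],[0,0,0,0,0,0,1],[0,0,0,0,0,0,1]]]}}

```text
t: 9.47
tcp_pos: [0.5376, 0.1084, 0.1053]
tool_rot: [0.993, -0.116, 0.0, 0.0]
force: [-0.1, 1.2, 0.5]
finger_gap: 1.002
gripper_force: 0.0
```

{"method": "servo_tool", "body": {"rows": [[[0,0,0,0,0,-0.015,1],[0,0,0,0,0,-0.03,1],[0,0,0,0,0,-0.03,1],[0,0,0,0,0,-0.03,1],[0,0,0,0,0,-0.03,1],[0,0,0,0,0,0,1],[0,0,0,0,0,0,1]]]}}

```text
t: 10.05
tcp_pos: [0.5386, 0.1084, 0.2423]
tool_rot: [0.993, -0.116, 0.002, -0.0]
force: [-0.9, 0.6, -1.1]
finger_gap: 0.998
gripper_force: 0.0
```

Run:
```python
from h import *
go((.5375,.1071,.105),77)
w=manip.snapshot("wrist");s=manip.snapshot("scene")
cv2.imwrite("pics/s8.png",np.hstack([cv2.resize(s[90:190,340:440],(400,400),interpolation=3),cv2.resize(w[50:350,100:400],(400,400))]))
```

```text
t 10.05 tcp [0.5386 0.1084 0.2423] tooly -103.3 tilt [ 0.005 -0.    -1.   ] force [-0.9  0.6 -1.1] gap 0.998 gf 0.0
shift tool axes [-0.0014  0.0016  0.1373] turn z -0.3
```

View pics/s8.png

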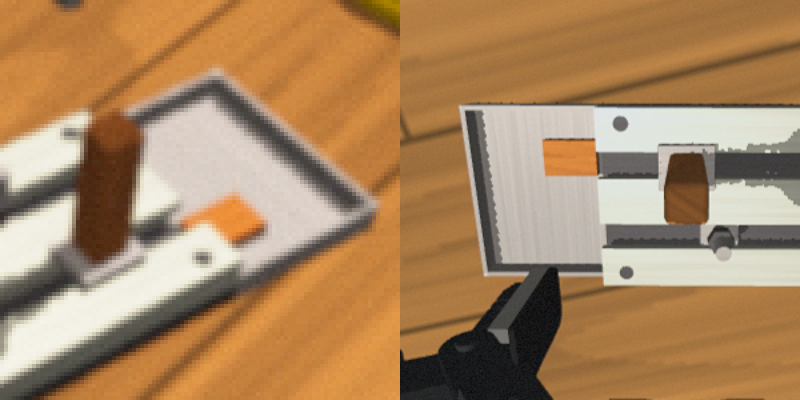

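The scraper stands upright in the far slot, the offcut lies flat in the tray, the T-bolt is where it was, and the gripper is clear.

```bash
python3 -c "
from station import manip
print(manip.sign_off())"
```

```text
the job is handed in; nothing more can be done
None
```

I handed the job in after about 10 s of robot time: in the last pictures the offcut lies flat in the chip tray, the scraper stands released and upright in its slot, and the T-bolt looks undisturbed; I did not re-check the awl after the pick-up, and the sign-off gave no verdict.

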